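# Open the cupboard padlock and hold it up

### The job

The reagent-cupboard padlock lies dial-up in its cradle. Turn the dial clockwise, past a first false click, until its white line clicks in pointing at the red mark beside the shackle; then pull the shackle fully out, and by the shackle lift the open lock out of its cradle. Finish still holding it by the shackle, at rest, with the lock about 20 cm above the bench and clear of the cradle, and leave the glassware and other things round it alone.

Things in the scene. Friction and masses are not known exactly. Their poses are not given: they have to be found in the camera images.
- cradle: Grey moulded block screwed to the bench (fixed), 92 x 96 mm and 30 mm high with two 8 mm high screw-down ears at its +y and -y sides (128 mm over the ears); an open shallow cavity in its top, floor 20 mm above the bench, walls 10 mm higher, holds the padlock with about 2 mm play. Origin: centre of its underside; z up; -x is the side where the padlock's shackle sticks out (over the bare bench).
- lock_center (a point): Centre of the padlock's green body, 70 (x) x 74 (y) x 30 (z) mm, loose in the cradle, about 0.2 kg in all. Axes are the lock's: z out of the dial face, -x toward the shackle. At the start it is 35 mm above the bench. A red mark on the top face lies between the dial and the shackle, straight on the -x side.
- dial_grip (a point): Middle of the dial's black raised finger bar, on the dial's axis, which stands upright through the centre of the body; 32.5 mm above lock_center. The bar is 40 mm long, 10 mm wide and 23 mm high (its top is 11.5 mm above this point), on a round black flange of 48 mm diameter whose top is 11 mm below this point. The bar runs along this point's x axis; its white-lined pointer end is at -x. Axes turn with the dial.
- dial (a joint): Dial angle in rad, positive anticlockwise from above; 0: the white line points at the red mark and the shackle is free. Starts between 1.05 and 1.9, so it must be turned clockwise. About 0.05 N m to turn; clicks of about 0.1 N m: bumps at 0.8 and 0.4 (false notch at 0.6, shackle stays locked) and at 0.2 and -0.2 round the true notch at 0. Stops at -0.7 and 2.2. The shackle comes free within 0.12 of zero.
- shackle_bow (a point): Middle of the steel shackle's bow: a round bar of 10 mm diameter, straight for 26 mm along y here, with legs 50 mm apart running in +x to the body. At the start 86 mm from lock_center in the lock's -x direction, at the same height, 35 mm above the bench, the bar 35 mm clear of the cradle's wall. Axes as the lock's.
- shackle (a joint): How far the shackle is pulled out, in m: 0 shut, 0.016 fully out (stop). It slides in the lock's -x direction against about 2 N of friction and stays where it is left; locked (1 mm play) unless the dial is in the true notch.
- beaker: Glass beaker, 67 mm wide, 106 mm high, loose, to be left alone. Origin: centre of its underside.
- flask: Conical flask, 68 mm wide, 137 mm high, loose, to be left alone. Origin: centre of its underside.
- snap_box: Blue snap box, 91 x 112 x 50 mm, loose, to be left alone. Origin: centre of its underside.
- dark_vial: Small vial with a black cap, 24 mm wide, 58 mm high, loose, to be left alone. Origin: centre of its underside.
- white_vial: Small vial with a white cap, 24 mm wide, 58 mm high, loose, to be left alone. Origin: centre of its underside.
- marker: Marker pen with a red barrel, 130 x 14 x 16 mm, lying loose, to be left alone. Origin: centre of its underside.
There are look-alikes about, which are no part of the job. Of the things like the cradle, leave any that is green; of the rest the smaller one is meant.

How it is judged:
By the outcome, as a careful person would: the job done as asked, in the order asked, and still so for the second after the job is handed in, while the arm keeps its last pose, push and grip.
It also fails if it takes over 48 s, if anything falls off the work surface, if the arm or the gripper's body presses on something with over 40 N, if the wrist force passes 120 N, or if a joint passes its speed limit or range.

### The arm

A 6-joint arm with a two-finger parallel gripper is mounted at the origin on a cart in front of the work surface, level with it; the furniture and walls round the work are solid. World frame = base frame: x ahead of the robot, y to its left, z up, the work surface at z = 0. Lengths are in m, angles in rad, forces in N, time in s.
With the tool pointing down it reaches from about 0.375 to 0.975 m from the base axis. Payload 3.8 kg.
Tool frame: the origin (TCP) lies on the mounting face of the last link; the fingertips stand 173 mm ahead of it and the grasp point (between the pads) lies 155 mm ahead of it; z points along the fingers, y is the direction in which the jaws open and shut (so a half turn about z gives the same grasp; the last joint's range is limited). The gripper opens to 85 mm and grips with 20 to 120 N. Pads are 22 mm wide; open, the fingers measure 114 mm over their backs; the gripper's body (76 mm by 85 mm) begins 54 mm behind the grasp point. The pads swing forward as they close: fully open they stand 13 mm farther back than shut.
Start: joints at [1.128, 0.264, 1.604, -0, 1.274, -0.037], TCP at [0.266, 0.62, 0.405] pointing down, gripper open.
Joint ranges: [-2.63, 2.63], [-0.94, 2.18], [0.31, 2.57], [-1.31, 4.45], [0, 2.66], [-2.55, 2.55]. Speed limits (rad/s): [2.57, 2.57, 3.14, 3.14, 3.14, 3.14].

### API

Orientations are given as a rotation vector (axis times angle).
In Python, from workcell import bot, imaging, order gives the robot as it stands. The module is installed in compiled form; this text tells all that it offers.
- The arm moves only by the shell command python3 -m creep 'ROWS' [OPENING] [FORCE]. ROWS is JSON, a list of rows, each an object with "slide": the shift along the tool's x, y, z each as a share of 25 mm, from -1 to 1, a list of three; "angular": the turn, a rotation vector about the tool's x, y, z each as a share of 4 degrees, from -1 to 1, a list of three. A call has 1 to 5 rows; each row shifts and turns the commanded pose from where the row before left it, along the tool's axes as they then stand; what a row does not reach is not made up. A row lasts 1/12 s, in which the tool goes at most 41.7 mm and 7.16 degrees, less where a joint would pass 70% of its speed; a pose out of reach is approached as far as the arm can. A call with a number of a shift or a turn outside -1 to 1 is refused whole. A call with a gripper value outside its range is refused whole. OPENING is the closure, from -1 (fully open) to 1 (shut), set as the call begins (- or left out, the last holds). The fingers move at their own pace and stop on an object; FORCE is the grip in N (left out, the last holds). Time passes only in rows, so rows that do not move let the fingers close. It gives the time, the measured TCP pose, the force and the opening at its end, in the units of the state.
- bot.read_state(): the state, without advancing time (a new reading comes with each control period).
- imaging.read_camera(name): name is "scene" or "top" or "wrist"; returns (picture, depth): 420x560x3 uint8, red, green, blue; 420x560 float32, m along the optical axis (not along the pixel's ray), 0 where there is no reading.
- imaging.camera_model(name): a dict with "fovy" (degrees; the focal length in pixels is half the picture's height over the tangent of half this angle, whatever the lens; pixels are square), "cx", "cy" (the principal point, pixels), "camera_from_world" (4x4, takes a point from world to camera coordinates); the wrist camera has in their place "tool_from_camera" (4x4, takes a point from camera to tool coordinates, whose origin is the TCP and whose axes are the flange's). Camera axes: x right, y down, z forward; pixel columns grow to the right and rows downward; lengths in m; the calibration is good to about 2 mm. The wrist camera is an equidistant fisheye: a pixel r from the principal point sees the ray r / f radians off the axis. A picture is of the moment at which its call begins: read the wrist's pose just before it. camera_model takes no time and is no camera call.
- order.finish_job(): hands the job in, once; it reports no verdict.
The state is a dict: "time": time; "q": joint angles; "joint_vel": joint speeds; "joint_torque": joint torques, N m; "tool_pos": TCP position; "tcp_rot": TCP orientation; "wrist_force": force on the tool from outside, world axes, zero at the start; "torque": the same for the moment, N m; "width": opening from 0.0 (shut) to 1.0 (fully open).
Only numpy, scipy, OpenCV 4.12 (cv2) and the standard library are available. Lean on these libraries where they do the work, as an engineer would, in place of code of your own. Each camera call takes 0.05 s, during which the arm holds its last target.

## Working session

There is one attempt and no reset: what is moved stays moved. The work goes in short steps, Python scripts to look and compute and a shell command to move; the robot and the scene stay as the last step left them, time stands still between calls to the robot, and variables do not carry over. Pictures are saved under pics/ and viewed, and the job is handed in when it is done.

```bash
mkdir -p pics; ls; python3 - <<'E'
from workcell import bot, imaging, order
import cv2
s=bot.read_state(); print(s)
for n in ["scene","top","wrist"]:
    p,d=imaging.read_camera(n); m=imaging.camera_model(n); print(n,m)
    cv2.imwrite(f"pics/{n}0.png",p[:,:,::-1])
    import numpy as np; np.savez(f"pics/{n}0.npz",p=p,d=d)
E
```

```text
pics
{'time': 0.0, 'q': array([ 1.12810876e+00,  2.64775852e-01,  1.60541786e+00, -1.86385864e-05,
        1.27367975e+00, -3.68814931e-02]), 'joint_vel': array([ 0.00194563, -0.0010888 ,  0.0003947 , -0.00026635,  0.00039913,
        0.00179583]), 'joint_torque': array([-7.75492317e-04, -5.15122998e+01, -3.67300808e+01,  1.82665640e-04,
        1.32045770e-02,  1.96647801e-05]), 'tool_pos': array([0.2663049 , 0.61986433, 0.40332259]), 'tcp_rot': array([-0.63295935, -3.07663132,  0.00348624]), 'wrist_force': array([-0.28556336,  0.93958712, -0.06505656]), 'torque': array([-0.00478428, -0.00887196,  0.00587908]), 'width': 1.0003901025292623}
scene {'fovy': 50.304593762427466, 'cx': 279.1468962323732, 'cy': 207.5179382985032, 'camera_from_world': array([[ 0.4797959 , -0.87727401,  0.0136455 , -0.30397772],
       [-0.43404258, -0.25084389, -0.8652655 ,  0.347761  ],
       [ 0.76249783,  0.40922811, -0.50112814,  0.79076316],
       [ 0.        ,  0.        ,  0.        ,  1.        ]])}
top {'fovy': 46.53788344268777, 'cx': 274.3266013171419, 'cy': 210.62238612217004, 'camera_from_world': array([[ 2.53530269e-02, -9.99671969e-01,  3.63013618e-03,
        -4.55158422e-02],
       [-9.96307051e-01, -2.55653390e-02, -8.19675181e-02,
         5.92984370e-01],
       [ 8.20334359e-02, -1.53860558e-03, -9.96628390e-01,
         1.71780313e+00],
       [ 0.00000000e+00,  0.00000000e+00,  0.00000000e+00,
         1.00000000e+00]])}
wrist {'fovy': 65.70646984690485, 'cx': 283.49584460365475, 'cy': 210.5227335725189, 'tool_from_camera': array([[ 1.15459867e-03, -9.62229975e-01, -2.72235455e-01,
         6.82104768e-02],
       [ 9.99998786e-01,  1.39588259e-03, -6.92646007e-04,
         2.38573809e-04],
       [ 1.04649348e-03, -2.72234325e-01,  9.62230418e-01,
         3.11966527e-02],
       [ 0.00000000e+00,  0.00000000e+00,  0.00000000e+00,
         1.00000000e+00]])}
```

View pics/scene0.png

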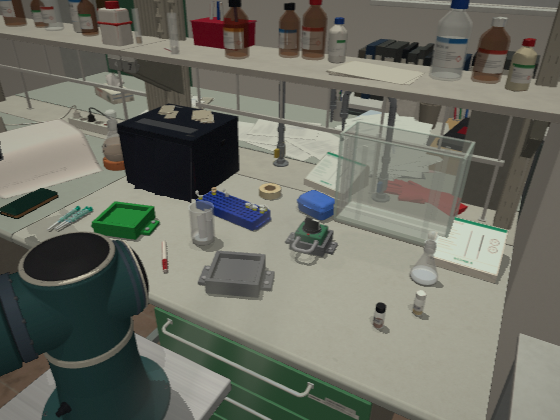

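View pics/top0.png

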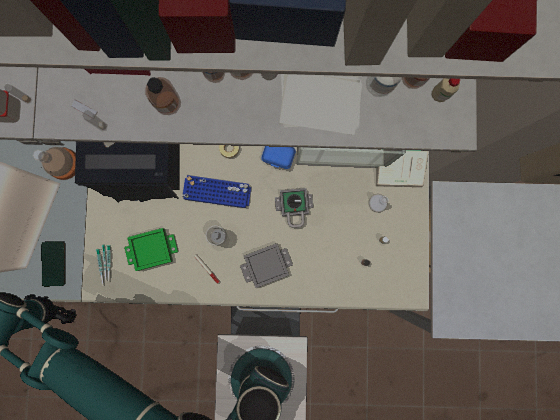

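View pics/wrist0.png

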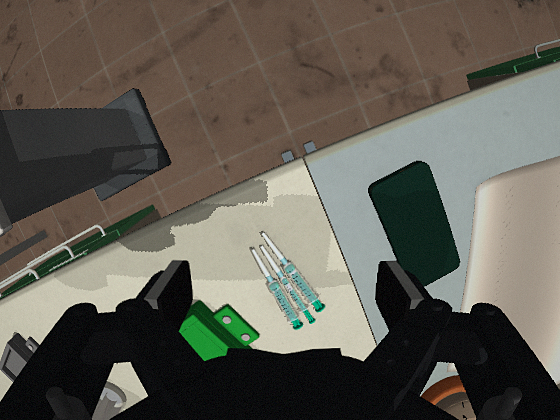

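Candidates for the cradle in the top view: the green tray at (151,248), excluded because it is green; the large grey empty tray at (266,265); and the smaller grey block holding the green lock at (294,203). I choose the last one and check it in a crop with measurements.

```bash
cat > h.py <<'E'
import numpy as np, cv2
from workcell import bot, imaging
from scipy.spatial.transform import Rotation as R
def ray2world(n,u,v,z,m=None,st=None):
    m=m or imaging.camera_model(n); f=210/np.tan(np.radians(m['fovy']/2))
    if n=='wrist':
        du,dv=u-m['cx'],v-m['cy']; r=np.hypot(du,dv); th=r/f
        d=np.array([np.sin(th)*du/max(r,1e-9),np.sin(th)*dv/max(r,1e-9),np.cos(th)])
        T=np.eye(4);T[:3,:3]=R.from_rotvec(st['tcp_rot']).as_matrix();T[:3,3]=st['tool_pos']
        W=T@m['tool_from_camera']
    else:
        d=np.array([(u-m['cx'])/f,(v-m['cy'])/f,1.]); W=np.linalg.inv(m['camera_from_world'])
    o=W[:3,3]; d=W[:3,:3]@d; t=(z-o[2])/d[2]; return o+t*d
def world2pix(n,P,m=None,st=None):
    m=m or imaging.camera_model(n); f=210/np.tan(np.radians(m['fovy']/2)); P=np.append(P,1)
    if n=='wrist':
        T=np.eye(4);T[:3,:3]=R.from_rotvec(st['tcp_rot']).as_matrix();T[:3,3]=st['tool_pos']
        c=np.linalg.inv(T@m['tool_from_camera'])@P
        r=np.hypot(c[0],c[1]); th=np.arctan2(r,c[2]); return np.array([m['cx']+f*th*c[0]/r,m['cy']+f*th*c[1]/r])
    c=m['camera_from_world']@P; return np.array([m['cx']+f*c[0]/c[2],m['cy']+f*c[1]/c[2]])
def depth_pt(n,u,v,d,m=None):
    m=m or imaging.camera_model(n); f=210/np.tan(np.radians(m['fovy']/2)); z=d[int(v),int(u)]
    W=np.linalg.inv(m['camera_from_world']); return (W@np.array([(u-m['cx'])/f*z,(v-m['cy'])/f*z,z,1]))[:3]
def crop(p,u0,v0,w,h,k,name):
    c=cv2.resize(p[v0:v0+h,u0:u0+w,::-1],None,fx=k,fy=k,interpolation=cv2.INTER_CUBIC); cv2.imwrite(name,c)
E
python3 - <<'E'
from h import *
t=np.load('pics/top0.npz'); crop(t['p'],260,170,70,60,9,'pics/topc.png')
s=np.load('pics/scene0.npz'); crop(s['p'],270,180,90,80,8,'pics/scenec.png')
for nm,u,v,z in [('dial',294,202,.067),('bow',296,226,.035),('shelf edge',300,150,.6),('beaker',217,237,.1),('flask',378,203,.1),('snap',279,157,.05),('bal',345,163,.2),('vial',366,263,.05),('rack',217,192,.03)]:
    print(nm,ray2world('top',u,v,z).round(3),depth_pt('top',u,v,t['d']).round(3))
for v in (100,130,145,149): print(depth_pt('top',400,v,t['d']).round(3))
for u,v in [(300,158),(345,148),(345,165),(390,165),(345,155)]: print('bal',depth_pt('top',u,v,t['d']).round(3))
E
```

```text
dial [ 0.622 -0.098  0.067] [ 0.623 -0.098  0.062]
bow [ 0.54  -0.108  0.035] [ 0.54  -0.108  0.035]
shelf edge [ 0.695 -0.088  0.6  ] [ 0.767 -0.105  0.255]
beaker [0.493 0.162 0.1  ] [0.495 0.173 0.006]
flask [ 0.623 -0.384  0.1  ] [ 0.627 -0.392  0.064]
snap [ 0.783 -0.042  0.05 ] [ 0.784 -0.042  0.043]
bal [ 0.74  -0.255  0.2  ] [ 0.762 -0.272  0.083]
vial [ 0.417 -0.355  0.05 ] [ 0.417 -0.354  0.052]
rack [0.655 0.176 0.03 ] [0.655 0.176 0.031]
[ 0.885 -0.377  0.412]
[ 0.797 -0.376  0.419]
[ 0.755 -0.376  0.417]
[ 0.746 -0.38   0.404]
bal [ 0.765 -0.112  0.135]
bal [ 0.747 -0.226  0.394]
bal [ 0.762 -0.278  0.041]
bal [ 0.764 -0.436  0.051]
bal [ 0.764 -0.253  0.212]
```

View pics/topc.png

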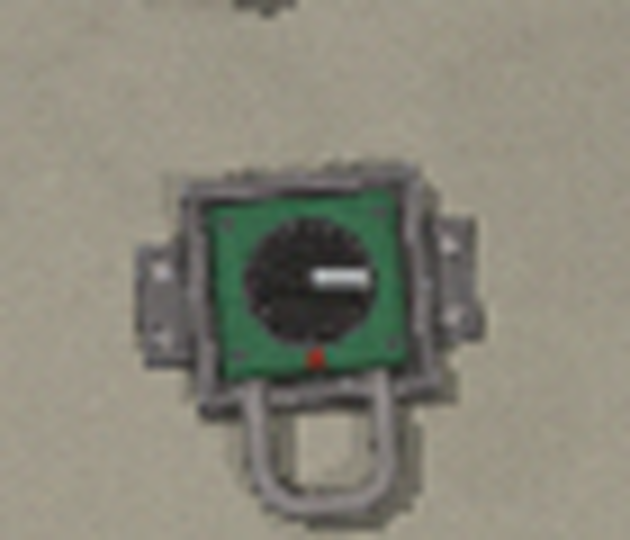

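View pics/scenec.png

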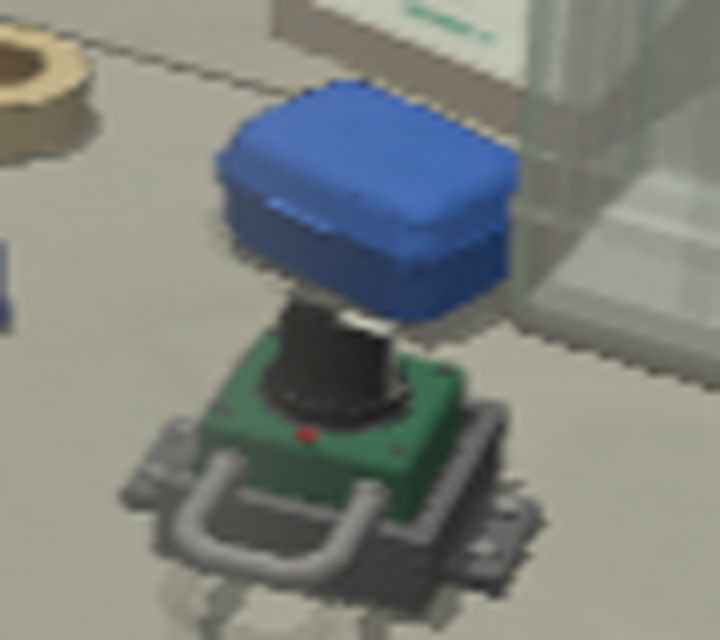

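The crop shows the right target: grey block with the green lock, red mark at crop (317,357) beside the shackle, and white pointer at (311–370, 280) pointing roughly to world −y. That puts the dial at about 1.5 rad. The measured heights agree with the given sizes: bow 0.035, dial top about 0.065. Next I work out the approach move.

```bash
cat >> h.py <<'E'
def plan(target, heading=None):
    s=bot.read_state(); M=R.from_rotvec(s['tcp_rot']).as_matrix()
    print('t',round(s['time'],2),'pos',s['tool_pos'].round(4),'yhead',np.degrees(np.arctan2(M[1,1],M[0,1])).round(2),'zaxis',M[:,2].round(4),'F',s['wrist_force'].round(1),'T',s['torque'].round(3),'w',round(s['width'],3),'q',s['q'].round(2))
    if target is not None: print('slide rows(25mm):',(M.T@(np.array(target)-s['tool_pos'])/.025).round(2))
E
python3 -c "
from h import *
plan([0.60,-0.09,0.36])"
```

```text
t 0.15 pos [0.2663 0.6199 0.4036] yhead 66.75 zaxis [-8.0e-04 -1.6e-03 -1.0e+00] F [ 0.1 -0.   0.3] T [0.006 0.01  0.024] w 1.0 q [ 1.13  0.26  1.61  0.    1.27 -0.04]
slide rows(25mm): [-23.47 -20.82   1.78]
```

```bash
python3 -m creep '[{"slide":[-0.94,-0.83,0.07],"angular":[0,0,0]},{"slide":[-0.94,-0.83,0.07],"angular":[0,0,0]},{"slide":[-0.94,-0.83,0.07],"angular":[0,0,0]},{"slide":[-0.94,-0.83,0.07],"angular":[0,0,0]},{"slide":[-0.94,-0.83,0.07],"angular":[0,0,0]}]' 0.1 60
```

```text
time: 0.57
tool_pos: [0.3336, 0.4771, 0.3954]
tcp_rot: [-0.632, -3.077, 0.001]
wrist_force: [0.8, -0.6, -0.8]
width: 0.449
```

```bash
python3 -m creep '[{"slide":[-0.94,-0.83,0.07],"angular":[0,0,0]},{"slide":[-0.94,-0.83,0.07],"angular":[0,0,0]},{"slide":[-0.94,-0.83,0.07],"angular":[0,0,0]},{"slide":[-0.94,-0.83,0.07],"angular":[0,0,0]},{"slide":[-0.94,-0.83,0.07],"angular":[0,0,0]}]'
python3 -m creep '[{"slide":[-0.94,-0.83,0.07],"angular":[0,0,0]},{"slide":[-0.94,-0.83,0.07],"angular":[0,0,0]},{"slide":[-0.94,-0.83,0.07],"angular":[0,0,0]},{"slide":[-0.94,-0.83,0.07],"angular":[0,0,0]},{"slide":[-0.94,-0.83,0.07],"angular":[0,0,0]}]'
python3 -m creep '[{"slide":[-0.94,-0.83,0.07],"angular":[0,0,0]},{"slide":[-0.94,-0.83,0.07],"angular":[0,0,0]},{"slide":[-0.94,-0.83,0.07],"angular":[0,0,0]},{"slide":[-0.94,-0.83,0.07],"angular":[0,0,0]},{"slide":[-0.94,-0.83,0.07],"angular":[0,0,0]}]'
python3 -c "
from h import *
plan([0.60,-0.09,0.36])"
```

```text
time: 0.98
tool_pos: [0.4007, 0.3352, 0.3869]
tcp_rot: [-0.633, -3.077, 0.0]
wrist_force: [0.2, 0.0, -0.1]
width: 0.45
time: 1.4
tool_pos: [0.4677, 0.1935, 0.3782]
tcp_rot: [-0.633, -3.077, 0.0]
wrist_force: [0.0, 0.0, 1.2]
width: 0.448
time: 1.82
tool_pos: [0.5347, 0.0518, 0.3694]
tcp_rot: [-0.633, -3.077, 0.0]
wrist_force: [0.7, -0.1, 0.3]
width: 0.447
t 1.82 pos [0.5347 0.0518 0.3694] yhead 66.74 zaxis [-3.e-04  0.e+00 -1.e+00] F [ 0.7 -0.1  0.3] T [ 0.029 -0.031 -0.037] w 0.447 q [ 0.05  0.03  1.94  0.    1.17 -1.11]
slide rows(25mm): [-4.64 -4.18  0.37]
```

Now the last stretch of translation, then rotate clockwise about 60° (tool +z).

```bash
python3 -m creep '[{"slide":[-0.93,-0.84,0.07],"angular":[0,0,0]},{"slide":[-0.93,-0.84,0.07],"angular":[0,0,0]},{"slide":[-0.93,-0.84,0.07],"angular":[0,0,0]},{"slide":[-0.93,-0.84,0.07],"angular":[0,0,0]},{"slide":[-0.93,-0.84,0.07],"angular":[0,0,0]}]'
python3 -m creep '[{"angular":[0,0,1],"slide":[0,0,0]},{"angular":[0,0,1],"slide":[0,0,0]},{"angular":[0,0,1],"slide":[0,0,0]},{"angular":[0,0,1],"slide":[0,0,0]},{"angular":[0,0,1],"slide":[0,0,0]}]'
python3 -m creep '[{"angular":[0,0,1],"slide":[0,0,0]},{"angular":[0,0,1],"slide":[0,0,0]},{"angular":[0,0,1],"slide":[0,0,0]},{"angular":[0,0,1],"slide":[0,0,0]},{"angular":[0,0,1],"slide":[0,0,0]}]'
python3 -m creep '[{"angular":[0,0,1],"slide":[0,0,0]},{"angular":[0,0,1],"slide":[0,0,0]},{"angular":[0,0,1],"slide":[0,0,0]},{"angular":[0,0,1],"slide":[0,0,0]},{"angular":[0,0,0.5],"slide":[0,0,0]}]'
python3 - <<'E'
from h import *
import json
plan(None)
s=bot.read_state()
p,d=imaging.read_camera('wrist'); cv2.imwrite('pics/w1.png',p[:,:,::-1])
np.savez('pics/w1.npz',p=p,d=d,tool_pos=s['tool_pos'],tcp_rot=s['tcp_rot'])
E
```

```text
time: 2.23
tool_pos: [0.6001, -0.0906, 0.3605]
tcp_rot: [-0.633, -3.077, -0.0]
wrist_force: [-0.3, 0.7, 0.1]
width: 0.455
time: 2.65
tool_pos: [0.5997, -0.0892, 0.3604]
tcp_rot: [-1.163, -2.917, 0.0]
wrist_force: [-0.1, 0.9, -0.0]
width: 0.454
time: 3.07
tool_pos: [0.5997, -0.089, 0.3605]
tcp_rot: [-1.652, -2.672, 0.0]
wrist_force: [-0.6, 0.8, 0.3]
width: 0.452
time: 3.48
tool_pos: [0.5996, -0.089, 0.3605]
tcp_rot: [-2.049, -2.381, 0.001]
wrist_force: [-0.3, -0.2, 0.4]
width: 0.451
t 3.48 pos [ 0.5996 -0.089   0.3605] yhead 8.57 zaxis [-8.e-04  2.e-04 -1.e+00] F [-0.3 -0.2  0.4] T [-0.003 -0.011 -0.02 ] w 0.451 q [-0.19  0.17  1.8   0.    1.17 -0.34]
```

View pics/w1.png

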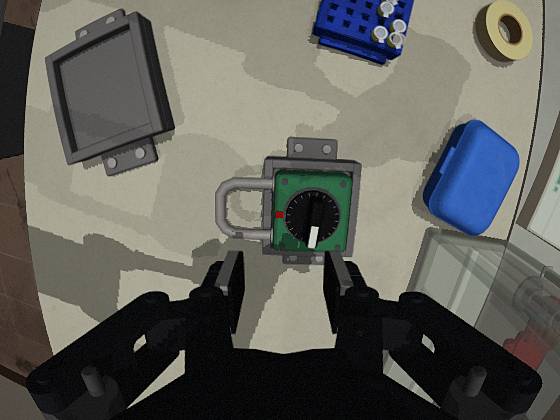

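```bash
python3 - <<'E'
from h import *
t=np.load('pics/w1.npz'); crop(t['p'],205,130,170,140,4.6,'pics/w1c.png')
E
```

```text
(no output)
```

View pics/w1c.png

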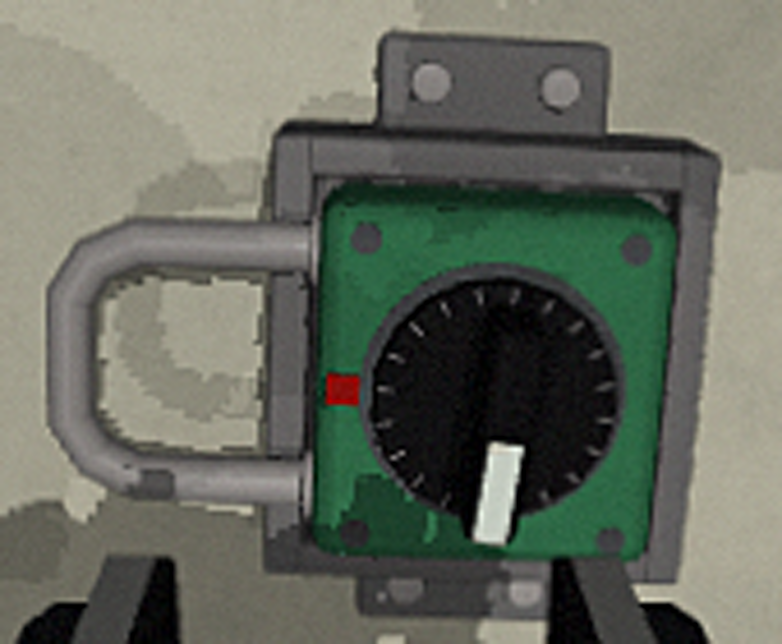

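```bash
python3 - <<'E'
from h import *
t=np.load('pics/w1.npz'); st={'tool_pos':t['tool_pos'],'tcp_rot':t['tcp_rot']}
W=lambda c,z: ray2world('wrist',205+c[0]/4.6-.4,130+c[1]/4.6-.4,z,st=st)
dots=[W(c,.05) for c in [(366,238),(636,249),(610,540),(354,532)]]
print(np.round(dots,4)); print('center',np.mean(dots,0).round(4))
v=(dots[1]+dots[2]-dots[0]-dots[3]); print('yaw',np.degrees(np.arctan2(v[1],v[0])), 'by y', np.degrees(np.arctan2(*( (dots[0]+dots[1]-dots[2]-dots[3])[[1,0]])))-90)
print('flange',W((494,395),.0565).round(4)); print('red',W((343,389),.05).round(4)); 
b=W((73,350),.035); print('bow',b.round(4)); c=np.mean(dots,0); print('bow->c dist',np.linalg.norm((c-b)[:2]),'yaw',np.degrees(np.arctan2((c-b)[1],(c-b)[0])))
a,e=W((506,445),.079),W((488,543),.079); print('white',a.round(4),e.round(4),'head',np.degrees(np.arctan2((e-a)[1],(e-a)[0])), 'head from c',np.degrees(np.arctan2((e-c)[1],(e-c)[0])),np.linalg.norm((e-c)[:2]))
print(depth:=None)
E
```

```text
[[ 0.5983 -0.0729  0.05  ]
 [ 0.6498 -0.067   0.05  ]
 [ 0.6566 -0.1267  0.05  ]
 [ 0.6049 -0.1325  0.05  ]]
center [ 0.6274 -0.0998  0.05  ]
yaw 6.488727611484243 by y 6.419879233721858
flange [ 0.6268 -0.0981  0.0565]
red [ 0.5983 -0.1031  0.05  ]
bow [ 0.5424 -0.1077  0.035 ]
bow->c dist 0.0853437561043099 yaw 5.337578347455882
white [ 0.6275 -0.1005  0.079 ] [ 0.6277 -0.1194  0.079 ] head -89.54516751668484 head from c -89.21508177873481 0.019652801431272342
None
```

Lock centre (0.627, −0.099), yaw 6.45°, dial about 84° (1.47 rad). The bow distance of 85.3 mm matches the given 86 mm. Now I align the jaws across the bar at heading about 0.5° and work out the shift.

```bash
python3 -m creep '[{"angular":[0,0,1],"slide":[0,0,0]},{"angular":[0,0,1],"slide":[0,0,0]},{"angular":[0,0,0],"slide":[0,0,0]}]'
python3 -c "
from h import *
plan([0.627,-0.0985,0.26]); plan([0.627,-0.0985,0.235])"
```

```text
time: 3.78
tool_pos: [0.5997, -0.089, 0.3606]
tcp_rot: [-2.207, -2.235, 0.001]
wrist_force: [-0.5, -0.6, -0.3]
width: 0.444
t 3.78 pos [ 0.5997 -0.089   0.3606] yhead 0.7 zaxis [-7.e-04  1.e-04 -1.e+00] F [-0.5 -0.6 -0.3] T [-0.029 -0.025  0.014] w 0.444 q [-0.19  0.17  1.8  -0.    1.17 -0.2 ]
slide rows(25mm): [-0.39  1.09  4.02]
t 3.78 pos [ 0.5997 -0.089   0.3606] yhead 0.7 zaxis [-7.e-04  1.e-04 -1.e+00] F [-0.5 -0.6 -0.3] T [-0.029 -0.025  0.014] w 0.444 q [-0.19  0.17  1.8  -0.    1.17 -0.2 ]
slide rows(25mm): [-0.39  1.09  5.02]
```

```bash
python3 -m creep '[{"angular":[0,0,0],"slide":[-0.2,0.55,0]},{"angular":[0,0,0],"slide":[-0.19,0.54,0.5]},{"angular":[0,0,0],"slide":[0,0,1]},{"angular":[0,0,0],"slide":[0,0,1]},{"angular":[0,0,0],"slide":[0,0,0]}]'
python3 - <<'E'
from h import *
plan([0.627,-0.0985,0.235])
s=bot.read_state()
p,d=imaging.read_camera('wrist'); crop(p,160,120,240,190,3.3,'pics/w2.png')
E
```

```text
time: 4.2
tool_pos: [0.6249, -0.098, 0.2924]
tcp_rot: [-2.198, -2.232, 0.009]
wrist_force: [-1.3, -0.1, -0.8]
width: 0.449
t 4.2 pos [ 0.6249 -0.098   0.2924] yhead 0.88 zaxis [-0.0101  0.002  -0.9999] F [-1.3 -0.1 -0.8] T [ 0.02   0.031 -0.016] w 0.449 q [-0.19  0.28  1.8   0.    1.07 -0.21]
slide rows(25mm): [-0.03  0.11  2.29]
```

View pics/w2.png

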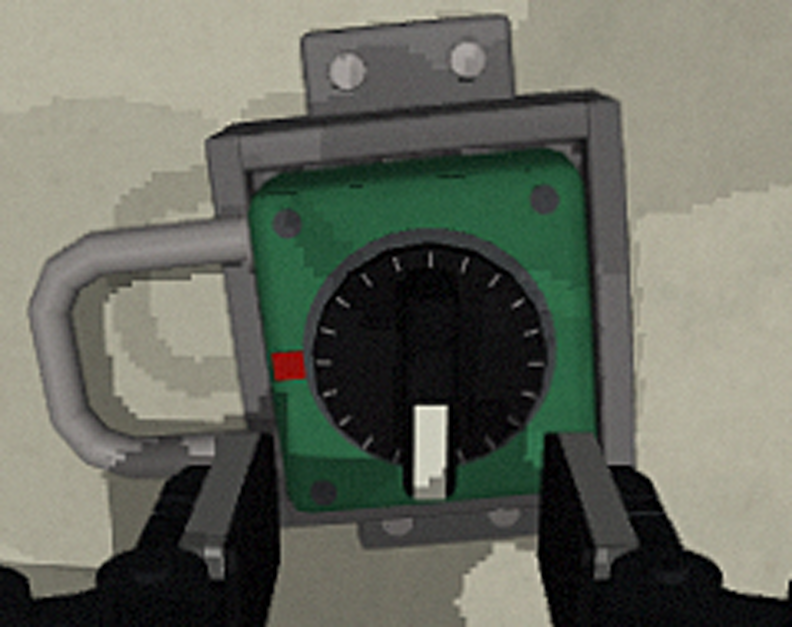

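The picture shows the bar vertical in the crop at (430,450) between the jaws (272 and 545), parallel to the pads. It sits a few mm toward +tool y. I'll re-measure at rest.

```bash
python3 - <<'E'
from h import *
plan(None)
s=bot.read_state()
p,d=imaging.read_camera('wrist'); crop(p,160,120,240,190,3.3,'pics/w3.png')
np.savez('pics/w3.npz',p=p,d=d,tool_pos=s['tool_pos'],tcp_rot=s['tcp_rot'])
E
```

```text
t 4.25 pos [ 0.6255 -0.0981  0.2947] yhead 0.86 zaxis [-0.0077  0.0015 -1.    ] F [ 0.3 -0.5 -0.1] T [-0.043  0.064  0.038] w 0.45 q [-0.19  0.28  1.8   0.    1.07 -0.21]
```

View pics/w3.png

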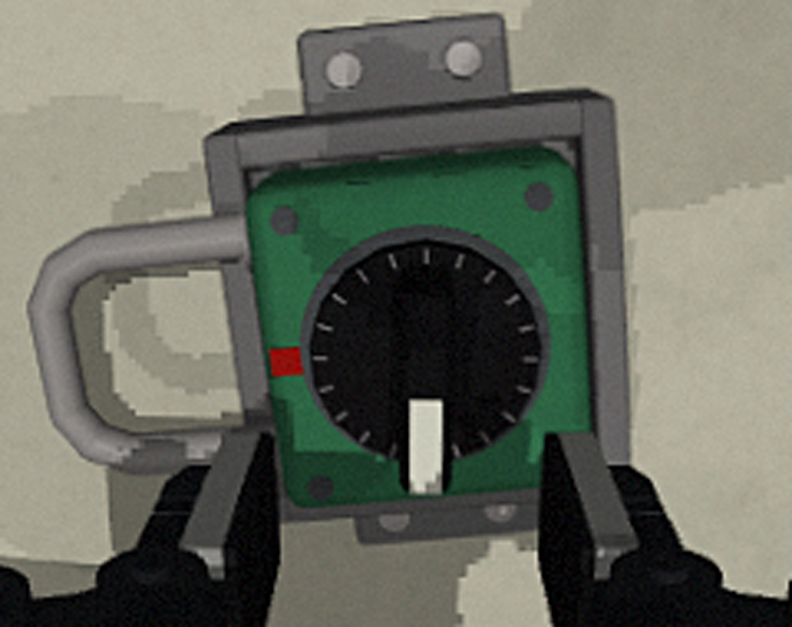

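```bash
python3 - <<'E'
from h import *
t=np.load('pics/w3.npz'); st={'tool_pos':t['tool_pos'],'tcp_rot':t['tcp_rot']}
W=lambda c,z: ray2world('wrist',160+c[0]/3.3-.4,120+c[1]/3.3-.4,z,st=st)
dots=[W(c,.05) for c in [(284,220),(539,196),(320,487)]]
print('dots',np.round(dots,4),'center',((dots[1]+dots[2])/2).round(4))
v=dots[1]-dots[0]; print('yaw',np.degrees(np.arctan2(v[1],v[0])))
v=dots[0]-dots[2]; print('yaw',np.degrees(np.arctan2(v[1],v[0]))-90)
print('white',W((426,400),.079).round(4),W((426,480),.079).round(4)); print('bow',W((57,330),.035).round(4),'flange',W((425,348),.0565).round(4))
plan([0.627,-0.0985,0.235])
E
```

```text
dots [[ 0.5986 -0.073   0.05  ]
 [ 0.6503 -0.0671  0.05  ]
 [ 0.6054 -0.1327  0.05  ]] center [ 0.6279 -0.0999  0.05  ]
yaw 6.501683411986191
yaw 6.533363969967567
white [ 0.6279 -0.1003  0.079 ] [ 0.6282 -0.1166  0.079 ]
bow [ 0.5426 -0.1024  0.035 ] flange [ 0.6278 -0.0977  0.0565]
t 4.3 pos [ 0.6265 -0.0983  0.2971] yhead 0.84 zaxis [-3.6e-03  7.0e-04 -1.0e+00] F [ 1.2 -0.  -0.2] T [-0.018 -0.016 -0.022] w 0.45 q [-0.19  0.27  1.8  -0.    1.07 -0.21]
slide rows(25mm): [-0.01  0.03  2.48]
```

```bash
python3 -m creep '[{"angular":[0,0,0],"slide":[0.02,0.06,0.8]},{"angular":[0,0,0],"slide":[0,0,0.7]},{"angular":[0,0,0],"slide":[0,0,0.5]},{"angular":[0,0,0],"slide":[0,0,0.3]},{"angular":[0,0,0],"slide":[0,0,0.18]}]'
python3 -m creep '[{"angular":[0,0,0],"slide":[0,0,0]},{"angular":[0,0,0],"slide":[0,0,0]}]' - 25
python3 -c "
from h import *
plan([0.628,-0.0988,0.235])"
```

```text
time: 4.72
tool_pos: [0.6287, -0.0979, 0.2364]
tcp_rot: [-2.206, -2.236, 0.0]
wrist_force: [0.3, 0.1, 0.8]
width: 0.448
time: 4.88
tool_pos: [0.629, -0.098, 0.2372]
tcp_rot: [2.206, 2.236, 0.001]
wrist_force: [-0.3, 0.7, -0.7]
width: 0.454
t 4.88 pos [ 0.629  -0.098   0.2372] yhead 0.76 zaxis [ 9.e-04 -2.e-04 -1.e+00] F [-0.3  0.7 -0.7] T [-0.01  -0.048  0.017] w 0.454 q [-0.19  0.34  1.83  0.    0.97 -0.21]
slide rows(25mm): [-0.03 -0.04  0.09]
```

```bash
python3 -m creep '[{"angular":[0,0,0],"slide":[-0.03,-0.04,0.08]},{"angular":[0,0,0],"slide":[0,0,0]}]' 1 40
python3 -m creep '[{"angular":[0,0,0],"slide":[0,0,0]},{"angular":[0,0,0],"slide":[0,0,0]},{"angular":[0,0,0],"slide":[0,0,0]},{"angular":[0,0,0],"slide":[0,0,0]}]'
python3 -c "
from h import *
plan([0.628,-0.0988,0.235])"
```

```text
time: 5.05
tool_pos: [0.6279, -0.0988, 0.2352]
tcp_rot: [2.206, 2.235, 0.001]
wrist_force: [-1.4, -0.1, -0.8]
width: 0.178
time: 5.38
tool_pos: [0.6279, -0.0988, 0.2352]
tcp_rot: [2.206, 2.235, 0.0]
wrist_force: [-2.8, -1.3, 4.9]
width: 0.107
t 5.38 pos [ 0.6279 -0.0988  0.2352] yhead 0.75 zaxis [ 6.e-04 -3.e-04 -1.e+00] F [-2.8 -1.3  4.9] T [-0.045  0.438 -0.003] w 0.107 q [-0.2   0.34  1.84 -0.    0.96 -0.21]
slide rows(25mm): [-0.    0.01  0.01]
```

Grip is on the bar (9 mm reading). Now turn clockwise in steps, watching the moment.

```bash
python3 -m creep '[{"angular":[0,0,0.5],"slide":[0,0,-0.03]},{"angular":[0,0,0.9],"slide":[0,0,0]},{"angular":[0,0,0.9],"slide":[0,0,0]},{"angular":[0,0,0.9],"slide":[0,0,0]},{"angular":[0,0,0.8],"slide":[0,0,0]}]'
python3 -c "
from h import *
plan([0.628,-0.0988,0.235])"
```

```text
time: 5.8
tool_pos: [0.6279, -0.0987, 0.2353]
tcp_rot: [2.499, 1.903, 0.001]
wrist_force: [-0.9, -0.2, 2.0]
width: 0.108
t 5.8 pos [ 0.6279 -0.0987  0.2353] yhead -15.42 zaxis [ 8.e-04 -2.e-04 -1.e+00] F [-0.9 -0.2  2. ] T [-0.07   0.036  0.02 ] w 0.108 q [-0.2   0.34  1.84 -0.    0.96  0.07]
slide rows(25mm): [-0.    0.01  0.01]
```

```bash
python3 -m creep '[{"angular":[0,0,0.9],"slide":[0,0,0]},{"angular":[0,0,0.9],"slide":[0,0,0]},{"angular":[0,0,0.9],"slide":[0,0,0]},{"angular":[0,0,0.9],"slide":[0,0,0]},{"angular":[0,0,0.9],"slide":[0,0,0]}]'
python3 -m creep '[{"angular":[0,0,0.9],"slide":[0,0,0]},{"angular":[0,0,0.9],"slide":[0,0,0]},{"angular":[0,0,0.9],"slide":[0,0,0]},{"angular":[0,0,0.9],"slide":[0,0,0]},{"angular":[0,0,0.9],"slide":[0,0,0]}]'
python3 -c "
from h import *
plan([0.628,-0.0988,0.235])"
```

```text
time: 6.22
tool_pos: [0.628, -0.0987, 0.2353]
tcp_rot: [2.766, 1.489, 0.001]
wrist_force: [-0.9, -0.2, 0.8]
width: 0.103
time: 6.63
tool_pos: [0.6281, -0.0988, 0.2353]
tcp_rot: [2.964, 1.038, 0.002]
wrist_force: [0.5, -0.6, 0.2]
width: 0.108
t 6.63 pos [ 0.6281 -0.0988  0.2353] yhead -51.41 zaxis [ 1.5e-03 -6.0e-04 -1.0e+00] F [ 0.5 -0.6  0.2] T [-0.225 -0.097  0.049] w 0.108 q [-0.2   0.34  1.84 -0.    0.96  0.7 ]
slide rows(25mm): [-0.   -0.    0.01]
```

```bash
python3 -m creep '[{"angular":[0,0,0.9],"slide":[0,0,0]},{"angular":[0,0,0.9],"slide":[0,0,0]},{"angular":[0,0,0.9],"slide":[0,0,0]},{"angular":[0,0,0.9],"slide":[0,0,0]},{"angular":[0,0,0.9],"slide":[0,0,0]}]'
python3 -m creep '[{"angular":[0,0,0.9],"slide":[0,0,0]},{"angular":[0,0,0.9],"slide":[0,0,0]},{"angular":[0,0,0.9],"slide":[0,0,0]},{"angular":[0,0,0.6],"slide":[0,0,0]},{"angular":[0,0,0],"slide":[0,0,0]}]'
python3 -c "
from h import *
plan([0.628,-0.0988,0.235])"
```

```text
time: 7.05
tool_pos: [0.6281, -0.0991, 0.2353]
tcp_rot: [3.09, 0.561, 0.002]
wrist_force: [-0.2, -1.8, 0.5]
width: 0.106
time: 7.47
tool_pos: [0.6282, -0.099, 0.2353]
tcp_rot: [3.134, 0.205, 0.003]
wrist_force: [1.6, -1.2, -0.0]
width: 0.108
t 7.47 pos [ 0.6282 -0.099   0.2353] yhead -82.51 zaxis [ 1.7e-03 -8.0e-04 -1.0e+00] F [ 1.6 -1.2 -0. ] T [-0.288 -0.176 -0.016] w 0.108 q [-0.2   0.34  1.84 -0.    0.96  1.24]
slide rows(25mm): [-0.01 -0.01  0.01]
```

```bash
python3 -m creep '[{"angular":[0,0,0.25],"slide":[0,0,0]},{"angular":[0,0,0],"slide":[0,0,0]}]' 
python3 -m creep '[{"angular":[0,0,0],"slide":[0,0,0]},{"angular":[0,0,0],"slide":[0,0,0]},{"angular":[0,0,0],"slide":[0,0,0]}]' 0.1
python3 - <<'E'
from h import *
plan([0.628,-0.0988,0.235])
s=bot.read_state()
p,d=imaging.read_camera('wrist'); crop(p,130,90,300,220,2.6,'pics/w4.png'); np.savez('pics/w4.npz',p=p,d=d,tool_pos=s['tool_pos'],tcp_rot=s['tcp_rot'])
p,d=imaging.read_camera('top'); crop(p,260,170,70,60,9,'pics/top4.png')
E
```

```text
time: 7.63
tool_pos: [0.6281, -0.0989, 0.2354]
tcp_rot: [3.136, 0.18, 0.002]
wrist_force: [2.2, -2.6, -0.9]
width: 0.107
time: 7.88
tool_pos: [0.6273, -0.0983, 0.2348]
tcp_rot: [-3.136, -0.18, 0.002]
wrist_force: [-0.8, 0.6, -0.4]
width: 0.445
t 7.88 pos [ 0.6273 -0.0983  0.2348] yhead -83.43 zaxis [-1.2e-03  7.0e-04 -1.0e+00] F [-0.8  0.6 -0.4] T [ 0.08  -0.034 -0.017] w 0.445 q [-0.19  0.34  1.84  0.    0.96  1.26]
slide rows(25mm): [ 0.02  0.02 -0.01]
```

View pics/w4.png

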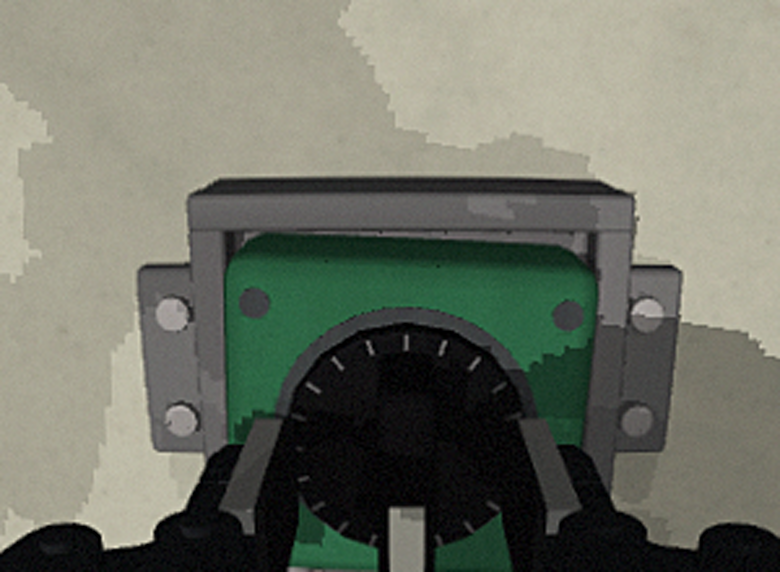

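```bash
python3 -m creep '[{"angular":[0,0,0],"slide":[0,0,-0.4]},{"angular":[0,0,0],"slide":[0,0,-0.8]},{"angular":[0,0,0],"slide":[0,0,-1]},{"angular":[0,0,0],"slide":[0,0,-1]},{"angular":[0,0,0],"slide":[0,0,-0.6]}]' 
python3 -m creep '[{"angular":[0,0,0],"slide":[0,0,0]},{"angular":[0,0,0],"slide":[0,0,0]}]'
python3 - <<'E'
from h import *
plan([0.628,-0.0988,0.235])
s=bot.read_state()
p,d=imaging.read_camera('wrist'); crop(p,180,110,200,150,4,'pics/w5.png'); np.savez('pics/w5.npz',p=p,d=d,tool_pos=s['tool_pos'],tcp_rot=s['tcp_rot'])
E
```

```text
time: 8.4
tool_pos: [0.6284, -0.0987, 0.3341]
tcp_rot: [3.136, 0.18, 0.006]
wrist_force: [0.3, 0.0, 0.1]
width: 0.452
time: 8.57
tool_pos: [0.6281, -0.0987, 0.332]
tcp_rot: [3.136, 0.18, 0.005]
wrist_force: [-0.3, -0.4, -1.1]
width: 0.449
t 8.57 pos [ 0.6281 -0.0987  0.332 ] yhead -83.44 zaxis [ 3.2e-03 -6.0e-04 -1.0e+00] F [-0.3 -0.4 -1.1] T [-0.027  0.024  0.021] w 0.449 q [-0.19  0.24  1.77  0.    1.13  1.26]
slide rows(25mm): [-0.02  0.    3.88]
```

View pics/w5.png

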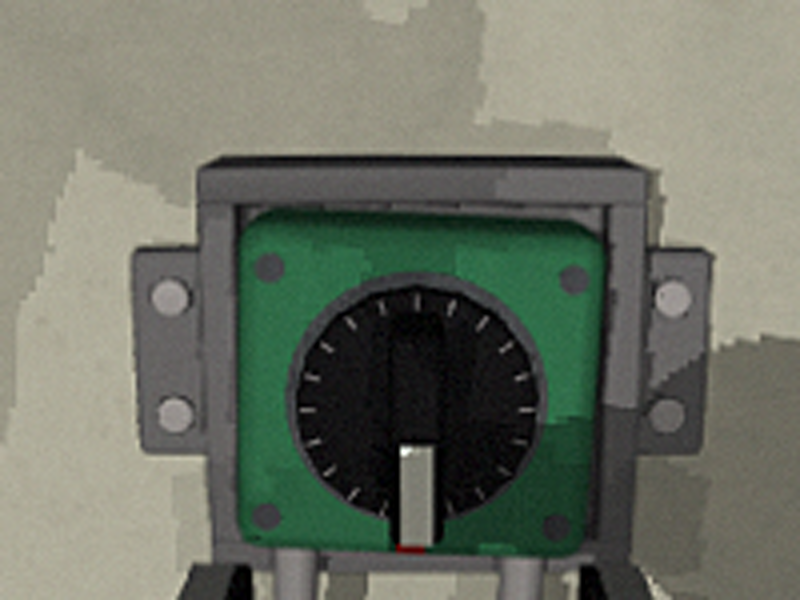

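```bash
python3 - <<'E'
from h import *
t=np.load('pics/w5.npz'); st={'tool_pos':t['tool_pos'],'tcp_rot':t['tcp_rot']}
W=lambda c,z: ray2world('wrist',180+c[0]/4-.4,110+c[1]/4-.4,z,st=st)
a,b,c,d=[W(c,.05) for c in [(269,268),(574,280),(266,516),(555,526)]]
print(np.round([a,b,c,d],4)); C=(a+b+c+d)/4; print('C',C.round(4))
h=lambda v:np.degrees(np.arctan2(v[1],v[0]))
print('yaw x',h(a+b-c-d),'yaw y',h(a+c-b-d)-90)
yaw=np.radians((h(a+b-c-d)+h(a+c-b-d)-90)/2)
e,f=W((418,447),.079),W((416,546),.079); print('pointer',e.round(4),f.round(4),h(f-e))
print('bow pred shut',(C[:2]-.086*np.array([np.cos(yaw),np.sin(yaw)])).round(4))
E
```

```text
[[ 0.6519 -0.0677  0.05  ]
 [ 0.6565 -0.1275  0.05  ]
 [ 0.6003 -0.0715  0.05  ]
 [ 0.6049 -0.1312  0.05  ]]
C [ 0.6284 -0.0995  0.05  ]
yaw x 4.160136728994951 yaw y 4.404103406257818
pointer [ 0.6279 -0.0998  0.079 ] [ 0.6089 -0.1017  0.079 ] -174.44602182649703
bow pred shut [ 0.5426 -0.1059]
```

The dial reads +1.3° (0.02 rad) relative to the lock, at yaw 4.3°, so it sits in the true notch. Next I rotate the jaws back to about 4.3° and move to the bow.

```bash

python3 -m creep '[{"angular":[0,0,-1],"slide":[0,0,0]},{"angular":[0,0,-1],"slide":[0,0,0]},{"angular":[0,0,-1],"slide":[0,0,0]},{"angular":[0,0,-1],"slide":[0,0,0]},{"angular":[0,0,-1],"slide":[0,0,0]}]'
python3 -m creep '[{"angular":[0,0,-1],"slide":[0,0,0]},{"angular":[0,0,-1],"slide":[0,0,0]},{"angular":[0,0,-1],"slide":[0,0,0]},{"angular":[0,0,-1],"slide":[0,0,0]},{"angular":[0,0,-1],"slide":[0,0,0]}]'
python3 -m creep '[{"angular":[0,0,-1],"slide":[0,0,0]},{"angular":[0,0,-1],"slide":[0,0,0]},{"angular":[0,0,-1],"slide":[0,0,0]},{"angular":[0,0,-1],"slide":[0,0,0]},{"angular":[0,0,-1],"slide":[0,0,0]}]'
python3 -m creep '[{"angular":[0,0,-1],"slide":[0,0,0]},{"angular":[0,0,-1],"slide":[0,0,0]},{"angular":[0,0,-1],"slide":[0,0,0]},{"angular":[0,0,-1],"slide":[0,0,0]},{"angular":[0,0,-1],"slide":[0,0,0]}]' 0.25
python3 -m creep '[{"angular":[0,0,-1],"slide":[0,0,0]},{"angular":[0,0,-0.9],"slide":[0,0,0]},{"angular":[0,0,0],"slide":[0,0,0]}]'
python3 -c "
from h import *
plan([0.5426,-0.106,0.26])"
```

```text
time: 9.03
tool_pos: [0.6268, -0.0984, 0.3275]
tcp_rot: [-3.055, -0.726, 0.006]
wrist_force: [0.5, -0.3, -0.3]
width: 0.447
time: 9.45
tool_pos: [0.6268, -0.0985, 0.3274]
tcp_rot: [-2.881, -1.245, 0.006]
wrist_force: [1.1, -0.2, -0.3]
width: 0.446
time: 9.87
tool_pos: [0.6268, -0.0985, 0.3274]
tcp_rot: [-2.621, -1.726, 0.005]
wrist_force: [0.4, -0.0, 0.6]
width: 0.45
time: 10.28
tool_pos: [0.6268, -0.0985, 0.3275]
tcp_rot: [-2.281, -2.155, 0.004]
wrist_force: [0.1, -0.4, -0.5]
width: 0.373
time: 10.53
tool_pos: [0.6268, -0.0985, 0.3276]
tcp_rot: [-2.135, -2.299, 0.003]
wrist_force: [1.1, 0.6, -0.4]
width: 0.377
t 10.53 pos [ 0.6268 -0.0985  0.3276] yhead 4.24 zaxis [-4.2e-03  9.0e-04 -1.0e+00] F [ 1.1  0.6 -0.4] T [-0.039 -0.039 -0.016] w 0.377 q [-0.2   0.25  1.77  0.    1.13 -0.27]
slide rows(25mm): [-0.05 -3.37  2.72]
```

```bash

python3 -m creep '[{"angular":[0,0,0],"slide":[0,-0.9,0]},{"angular":[0,0,0],"slide":[-0.05,-0.9,0.3]},{"angular":[0,0,0],"slide":[0,-0.9,0.6]},{"angular":[0,0,0],"slide":[0,-0.67,0.6]},{"angular":[0,0,0],"slide":[0,0,0.5]}]'
python3 -m creep '[{"angular":[0,0,0],"slide":[0,0,0.3]},{"angular":[0,0,0],"slide":[0,0,0]},{"angular":[0,0,0],"slide":[0,0,0]}]'
python3 - <<'E'
from h import *
plan([0.5426,-0.106,0.19])
s=bot.read_state()
p,d=imaging.read_camera('wrist'); crop(p,180,90,220,165,3.6,'pics/w6.png'); np.savez('pics/w6.npz',p=p,d=d,tool_pos=s['tool_pos'],tcp_rot=s['tcp_rot'])
E
```

```text
time: 10.95
tool_pos: [0.54, -0.1057, 0.2772]
tcp_rot: [-2.139, -2.294, 0.005]
wrist_force: [1.2, 0.3, -0.1]
width: 0.376
time: 11.2
tool_pos: [0.5445, -0.1059, 0.2722]
tcp_rot: [-2.14, -2.3, 0.0]
wrist_force: [0.4, 0.1, 0.0]
width: 0.374
t 11.2 pos [ 0.5445 -0.1059  0.2722] yhead 4.13 zaxis [-6.e-04  3.e-04 -1.e+00] F [0.4 0.1 0. ] T [ 0.03  -0.027 -0.022] w 0.374 q [-0.24  0.16  1.99  0.    0.99 -0.31]
slide rows(25mm): [ 0.   -0.07  3.29]
```

View pics/w6.png

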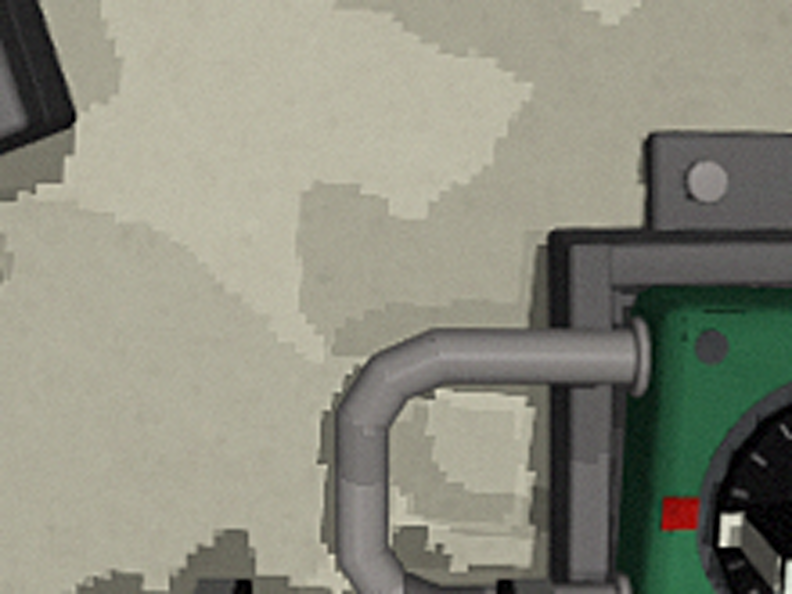

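```bash
python3 - <<'E'
from h import *
t=np.load('pics/w6.npz'); st={'tool_pos':t['tool_pos'],'tcp_rot':t['tcp_rot']}
W=lambda c,z: ray2world('wrist',180+c[0]/3.6-.4,90+c[1]/3.6-.4,z,st=st)
print('bar',W((362,440),.035).round(4),W((362,520),.035).round(4),'leg',W((550,355),.035).round(4),'red',W((680,514),.05).round(4),'pt end',W((732,530),.079).round(4))
E
```

```text
bar [ 0.5423 -0.0965  0.035 ] [ 0.5434 -0.1121  0.035 ] leg [ 0.5751 -0.0781  0.035 ] red [ 0.5993 -0.1017  0.05  ] pt end [ 0.5991 -0.094   0.079 ]
```

```bash
python3 -c "
from h import *
t=np.load('pics/w6.npz'); st={'tool_pos':t['tool_pos'],'tcp_rot':t['tcp_rot']}
for P in [(.6089,-.1017,.079),(.6085,-.101,.058)]: print((world2pix('wrist',np.array(P),st=st)-[180,90]+.4)*3.6)
"
python3 -m creep '[{"angular":[0,0,0],"slide":[0,-0.03,0.8]},{"angular":[0,0,0],"slide":[0,-0.03,0.8]},{"angular":[0,0,0],"slide":[0,0,0.8]},{"angular":[0,0,0],"slide":[0,0,0.5]},{"angular":[0,0,0],"slide":[0,0,0.3]}]'
python3 -m creep '[{"angular":[0,0,0],"slide":[0,0,0]},{"angular":[0,0,0],"slide":[0,0,0]}]'
python3 -c "
from h import *
plan([0.5427,-0.106,0.19])"
```

```text
[781.91872877 579.41758834]
[742.21247805 528.73830983]
time: 11.67
tool_pos: [0.5426, -0.106, 0.1916]
tcp_rot: [-2.139, -2.3, 0.001]
wrist_force: [-0.5, -0.4, -0.5]
width: 0.369
time: 11.83
tool_pos: [0.5429, -0.1062, 0.193]
tcp_rot: [2.139, 2.3, 0.0]
wrist_force: [0.1, 0.4, -0.1]
width: 0.378
t 11.83 pos [ 0.5429 -0.1062  0.193 ] yhead 4.15 zaxis [ 4.e-04 -1.e-04 -1.e+00] F [ 0.1  0.4 -0.1] T [-0.012  0.015  0.079] w 0.378 q [-0.24  0.26  2.04 -0.    0.84 -0.31]
slide rows(25mm): [ 0.01 -0.01  0.12]
```

```bash
python3 -m creep '[{"angular":[0,0,0],"slide":[0,0,0.1]},{"angular":[0,0,0],"slide":[0,0,0]},{"angular":[0,0,0],"slide":[0,0,0]},{"angular":[0,0,0],"slide":[0,0,0]},{"angular":[0,0,0],"slide":[0,0,0]}]' 1 100
python3 -c "
from h import *
plan([0.5427,-0.106,0.19])"
```

```text
time: 12.25
tool_pos: [0.5426, -0.1063, 0.1911]
tcp_rot: [2.139, 2.3, 0.001]
wrist_force: [-2.1, -0.6, 4.1]
width: 0.078
t 12.25 pos [ 0.5426 -0.1063  0.1911] yhead 4.15 zaxis [ 1.3e-03 -5.0e-04 -1.0e+00] F [-2.1 -0.6  4.1] T [-0.08   0.181  0.038] w 0.078 q [-0.24  0.26  2.04 -0.    0.83 -0.31]
slide rows(25mm): [0.01 0.01 0.04]
```

```bash
python3 -m creep '[{"angular":[0,0,0],"slide":[0,-0.1,0]},{"angular":[0,0,0],"slide":[0,-0.15,0]},{"angular":[0,0,0],"slide":[0,-0.15,0]},{"angular":[0,0,0],"slide":[0,0,0]}]'
python3 - <<'E'
from h import *
plan(None)
s=bot.read_state()
p,d=imaging.read_camera('wrist'); crop(p,180,130,240,180,3.3,'pics/w7.png'); np.savez('pics/w7.npz',p=p,d=d,tool_pos=s['tool_pos'],tcp_rot=s['tcp_rot'])
E
```

```text
time: 12.58
tool_pos: [0.5325, -0.107, 0.1908]
tcp_rot: [2.138, 2.299, 0.002]
wrist_force: [2.4, -0.4, 2.9]
width: 0.077
t 12.58 pos [ 0.5325 -0.107   0.1908] yhead 4.14 zaxis [ 2.1e-03 -6.0e-04 -1.0e+00] F [ 2.4 -0.4  2.9] T [-0.066 -0.462  0.014] w 0.077 q [-0.24  0.25  2.06 -0.    0.83 -0.32]
```

View pics/w7.png

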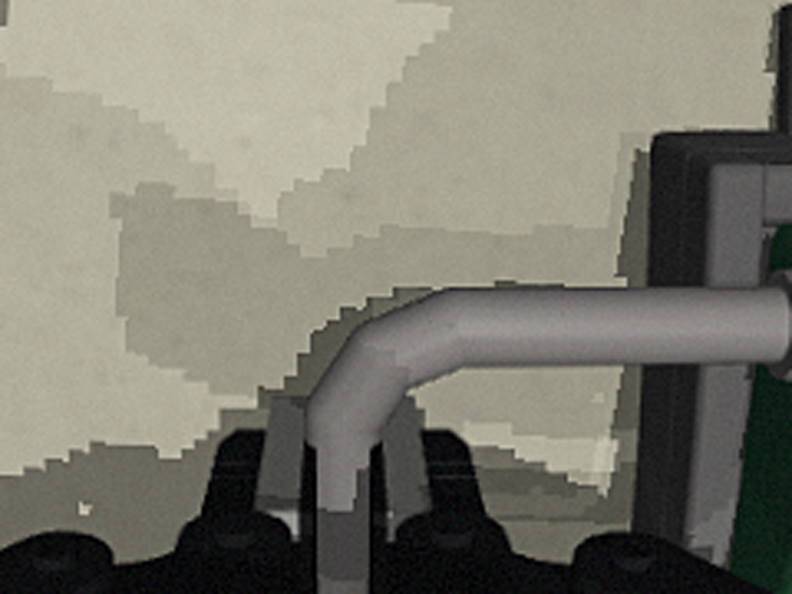

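The bar sits between the pads at crop (345,450), and the shackle is sliding at about 2.4 N. I continue to the stop.

```bash
python3 -m creep '[{"angular":[0,0,0],"slide":[0,-0.12,0]},{"angular":[0,0,0],"slide":[0,-0.1,0]},{"angular":[0,0,0],"slide":[0,0,0]}]'
python3 -c "
from h import *
plan(None)"
python3 -m creep '[{"angular":[0,0,0],"slide":[0,-0.1,0]},{"angular":[0,0,0],"slide":[0,0,0]}]'
python3 -c "
from h import *
plan(None)"
```

```text
time: 12.88
tool_pos: [0.5268, -0.1074, 0.1905]
tcp_rot: [2.139, 2.3, 0.001]
wrist_force: [3.2, -0.8, 4.0]
width: 0.081
t 12.88 pos [ 0.5268 -0.1074  0.1905] yhead 4.15 zaxis [ 1.e-03 -4.e-04 -1.e+00] F [ 3.2 -0.8  4. ] T [-0.179 -0.596 -0.034] w 0.081 q [-0.25  0.24  2.08 -0.    0.83 -0.32]
time: 13.05
tool_pos: [0.5243, -0.1076, 0.1904]
tcp_rot: [2.139, 2.3, 0.0]
wrist_force: [3.5, -1.3, 2.3]
width: 0.073
t 13.05 pos [ 0.5243 -0.1076  0.1904] yhead 4.15 zaxis [ 6.e-04 -3.e-04 -1.e+00] F [ 3.5 -1.3  2.3] T [-0.229 -0.643 -0.009] w 0.073 q [-0.25  0.24  2.08 -0.    0.82 -0.32]
```

```bash
python3 -m creep '[{"angular":[0,0,0],"slide":[0,-0.1,0]},{"angular":[0,0,0],"slide":[0,0,0]},{"angular":[0,0,0],"slide":[0,0,0]}]'
python3 - <<'E'
from h import *
plan(None)
s=bot.read_state()
p,d=imaging.read_camera('wrist'); crop(p,240,130,320,240,2.5,'pics/w8.png'); np.savez('pics/w8.npz',p=p,d=d,tool_pos=s['tool_pos'],tcp_rot=s['tcp_rot'])
E
```

```text
time: 13.3
tool_pos: [0.5233, -0.1079, 0.1909]
tcp_rot: [2.136, 2.298, 0.004]
wrist_force: [8.6, -1.1, -0.4]
width: 0.078
t 13.3 pos [ 0.5233 -0.1079  0.1909] yhead 4.17 zaxis [ 0.0047 -0.0012 -1.    ] F [ 8.6 -1.1 -0.4] T [-0.263 -1.322  0.082] w 0.078 q [-0.25  0.23  2.08  0.    0.82 -0.32]
```

View pics/w8.png

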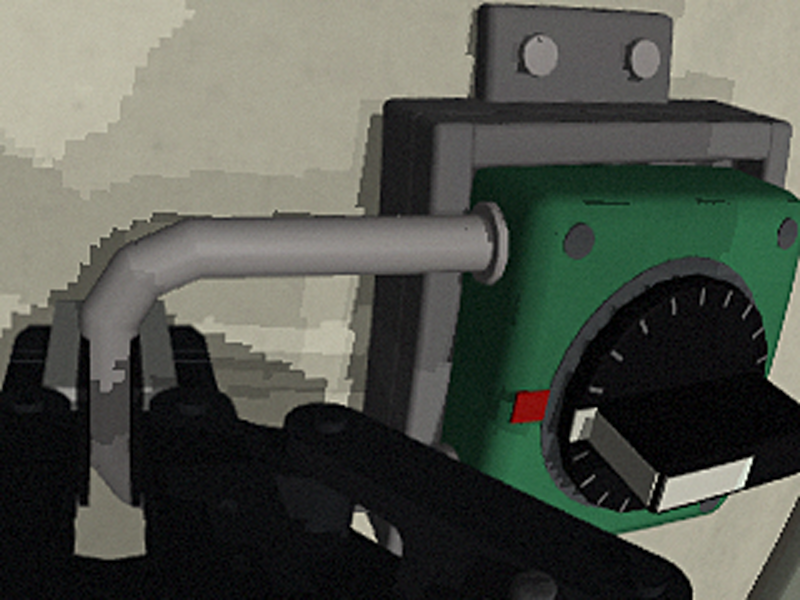

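Force rises to 8.6 N at 19 mm of travel, which fits the stop plus body play. One slightly firmer tug, then ease off 1 mm so the body is not pressed on the wall.

```bash
python3 -m creep '[{"angular":[0,0,0],"slide":[0,-0.1,0]},{"angular":[0,0,0],"slide":[0,0,0]},{"angular":[0,0,0],"slide":[0,0,0]}]' 1 120
python3 -c "
from h import *
plan(None)"
python3 -m creep '[{"angular":[0,0,0],"slide":[0,0.1,0]},{"angular":[0,0,0],"slide":[0,0.1,0]},{"angular":[0,0,0],"slide":[0,0,0]}]'
python3 -c "
from h import *
plan(None)"
```

```text
time: 13.6
tool_pos: [0.5223, -0.1083, 0.1915]
tcp_rot: [2.133, 2.295, 0.008]
wrist_force: [12.8, -2.3, -2.8]
width: 0.075
t 13.6 pos [ 0.5223 -0.1083  0.1915] yhead 4.18 zaxis [ 0.0093 -0.002  -1.    ] F [12.8 -2.3 -2.8] T [-0.204 -2.032  0.234] w 0.075 q [-0.25  0.23  2.09  0.    0.82 -0.32]
time: 13.85
tool_pos: [0.5244, -0.1076, 0.1902]
tcp_rot: [-2.139, -2.3, 0.001]
wrist_force: [2.7, -2.9, 3.3]
width: 0.07
t 13.85 pos [ 0.5244 -0.1076  0.1902] yhead 4.16 zaxis [-6.e-04 -4.e-04 -1.e+00] F [ 2.7 -2.9  3.3] T [-0.475 -0.617 -0.005] w 0.07 q [-0.25  0.24  2.08 -0.    0.83 -0.32]
```

```bash
python3 -m creep '[{"angular":[0,0,0],"slide":[0,0,-0.15]},{"angular":[0,0,0],"slide":[0,0,-0.25]},{"angular":[0,0,0],"slide":[0,0,-0.3]},{"angular":[0,0,0],"slide":[0,0,-0.3]},{"angular":[0,0,0],"slide":[0,0,-0.2]}]'
python3 - <<'E'
from h import *
plan(None)
p,d=imaging.read_camera('wrist'); crop(p,240,130,320,240,2.5,'pics/w9.png')
p,d=imaging.read_camera('scene'); crop(p,240,150,130,110,6,'pics/s9.png')
E
```

```text
time: 14.27
tool_pos: [0.5225, -0.1068, 0.2188]
tcp_rot: [-2.136, -2.296, 0.004]
wrist_force: [0.7, -0.8, -2.9]
width: 0.069
t 14.27 pos [ 0.5225 -0.1068  0.2188] yhead 4.14 zaxis [-0.0061  0.0018 -1.    ] F [ 0.7 -0.8 -2.9] T [-0.013  0.174 -0.031] w 0.069 q [-0.25  0.19  2.07  0.    0.89 -0.32]
```

View pics/w9.png

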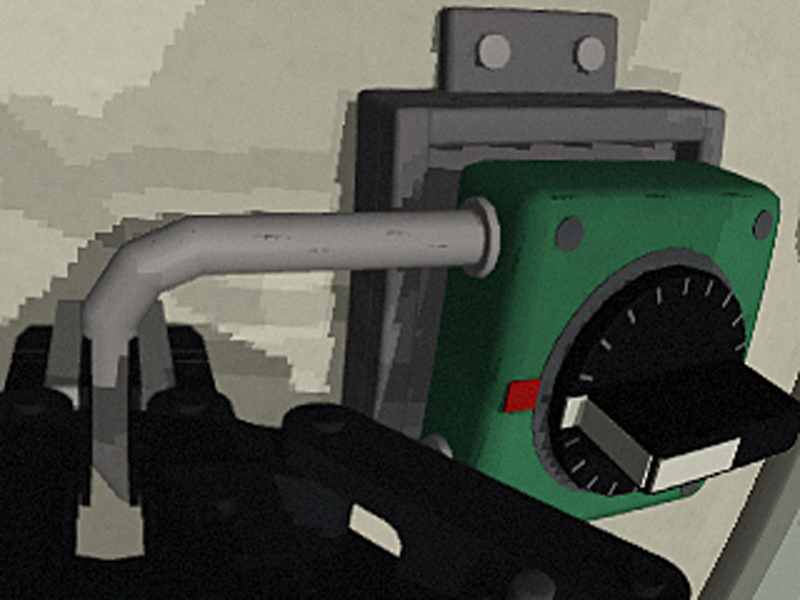

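View pics/s9.png

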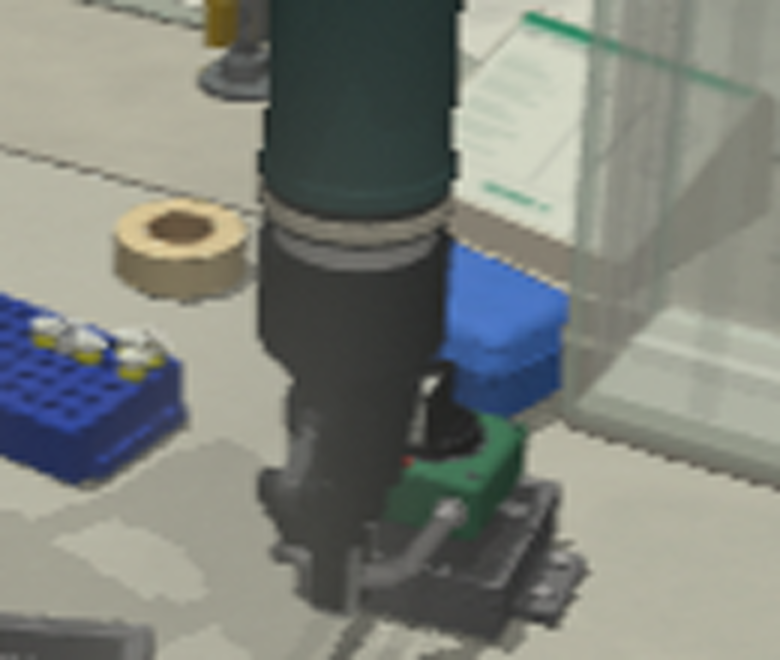

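The lock rises level with the grip (Fz −2.9 N, about its weight), and the pointer stays at the red mark. Lift to lock height of about 0.20 m, gently.

```bash
python3 -m creep '[{"angular":[0,0,0],"slide":[0,0,-0.4]},{"angular":[0,0,0],"slide":[0,0,-0.6]},{"angular":[0,0,0],"slide":[0,0,-0.7]},{"angular":[0,0,0],"slide":[0,0,-0.7]},{"angular":[0,0,0],"slide":[0,0,-0.7]}]'
python3 -m creep '[{"angular":[0,0,0],"slide":[0,0,-0.7]},{"angular":[0,0,0],"slide":[0,0,-0.6]},{"angular":[0,0,0],"slide":[0,0,-0.5]},{"angular":[0,0,0],"slide":[0,0,-0.3]},{"angular":[0,0,0],"slide":[0,0,-0.2]}]'
python3 -m creep '[{"angular":[0,0,0],"slide":[0,0,0]},{"angular":[0,0,0],"slide":[0,0,0]},{"angular":[0,0,0],"slide":[0,0,0]},{"angular":[0,0,0],"slide":[0,0,0]},{"angular":[0,0,0],"slide":[0,0,0]}]'
python3 - <<'E'
from h import *
plan([.525,-.107,.355])
p,d=imaging.read_camera('wrist'); crop(p,240,130,320,240,2.5,'pics/w10.png')
p,d=imaging.read_camera('scene'); cv2.imwrite('pics/s10.png',p[:,:,::-1]); np.savez('pics/s10.npz',d=d)
E
```

```text
time: 14.78
tool_pos: [0.5233, -0.1071, 0.2977]
tcp_rot: [-2.138, -2.298, 0.002]
wrist_force: [-0.6, -0.9, -1.7]
width: 0.071
time: 15.2
tool_pos: [0.5241, -0.1073, 0.356]
tcp_rot: [2.139, 2.3, 0.0]
wrist_force: [-0.7, 0.1, -2.9]
width: 0.071
time: 15.62
tool_pos: [0.524, -0.1073, 0.3542]
tcp_rot: [-2.139, -2.299, 0.001]
wrist_force: [0.2, -0.6, -2.0]
width: 0.072
t 15.62 pos [ 0.524  -0.1073  0.3542] yhead 4.15 zaxis [-1.8e-03  4.0e-04 -1.0e+00] F [ 0.2 -0.6 -2. ] T [0.012 0.161 0.018] w 0.072 q [-0.25  0.04  1.96 -0.    1.15 -0.32]
slide rows(25mm): [ 0.01  0.04 -0.03]
```

View pics/w10.png

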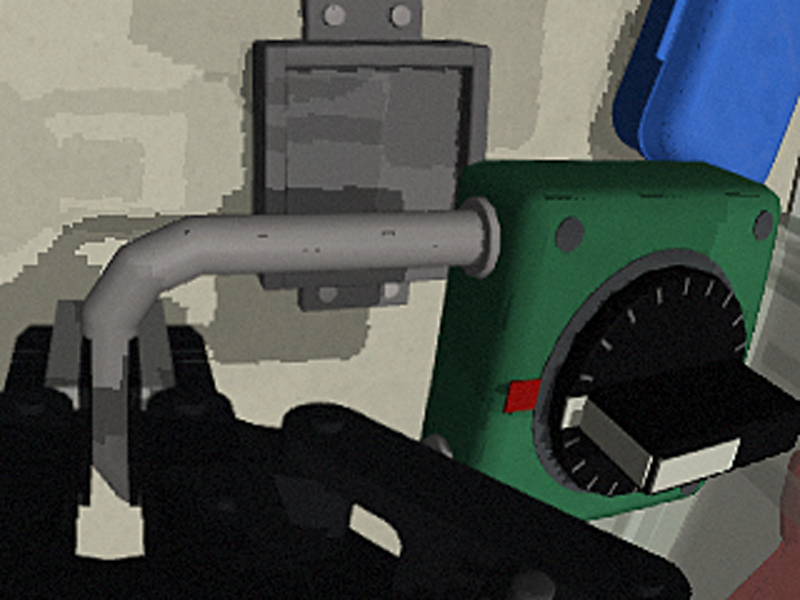

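View pics/s10.png

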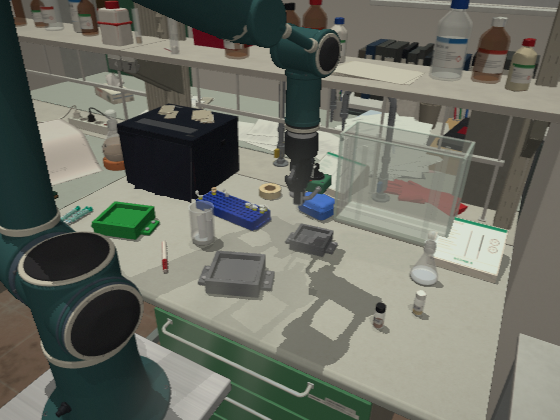

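```bash
python3 - <<'E'
from h import *
s=bot.read_state()
p,d=imaging.read_camera('wrist'); np.savez('pics/w11.npz',p=p,d=d,tool_pos=s['tool_pos'],tcp_rot=s['tcp_rot'])
m=imaging.camera_model('wrist'); f=210/np.tan(np.radians(m['fovy']/2))
def pt(d,c,k=2.5,o=(240,130)):
    u,v=o[0]+c[0]/k-.4,o[1]+c[1]/k-.4
    i,j=int(round(v)),int(round(u)); dd=np.median(d[i-1:i+2,j-1:j+2])
    du,dv=u-m['cx'],v-m['cy'];r=np.hypot(du,dv);th=r/f
    c=np.array([np.tan(th)*du/r*dd,np.tan(th)*dv/r*dd,dd,1]); return (m['tool_from_camera']@c)[:3]
for nm,dd,cs in [('w8',np.load('pics/w8.npz')['d'],dict(dot1=(579,241),dot2=(789,233),red=(530,407),bar=(112,325),leg=(350,240))),('now',d,dict(dot1=(569,234),dot2=(764,224),red=(523,396),bar=(112,325),leg=(350,240)))]:
    for k,c in cs.items(): print(nm,k,(pt(dd,c)*1000).round(1))
plan(None)
E
```

```text
w8 dot1 [ 31.3  76.4 141.1]
w8 dot2 [ 31.9 128.8 141. ]
w8 red [  1.3  73.  140.8]
w8 bar [ 14.    1.2 151.7]
w8 leg [ 28.2  39.7 152.2]
now dot1 [ 30.9  77.3 145.9]
now dot2 [ 31.2 129.3 149. ]
now red [  0.7  74.2 145.8]
now bar [ 13.8   1.2 152.1]
now leg [ 27.4  40.5 154.6]
t 15.77 pos [ 0.5242 -0.1074  0.3547] yhead 4.15 zaxis [-8.e-04  2.e-04 -1.e+00] F [ 0.  -0.3 -2.5] T [-0.03   0.237 -0.002] w 0.07 q [-0.25  0.04  1.96 -0.    1.15 -0.32]
```

Depth check: the lock dot sits 76.1 mm from the bar, and 60 + 16 was expected, so the shackle is fully out. The droop is only about 3° and static. The lock centre is at about 0.192 m, so I raise it 9 mm and settle.

```bash
python3 -m creep '[{"angular":[0,0,0],"slide":[0,0,-0.15]},{"angular":[0,0,0],"slide":[0,0,-0.2]},{"angular":[0,0,0],"slide":[0,0,0]},{"angular":[0,0,0],"slide":[0,0,0]},{"angular":[0,0,0],"slide":[0,0,0]}]'
python3 -m creep '[{"angular":[0,0,0],"slide":[0,0,0]},{"angular":[0,0,0],"slide":[0,0,0]},{"angular":[0,0,0],"slide":[0,0,0]},{"angular":[0,0,0],"slide":[0,0,0]},{"angular":[0,0,0],"slide":[0,0,0]}]'
python3 -m creep '[{"angular":[0,0,0],"slide":[0,0,0]},{"angular":[0,0,0],"slide":[0,0,0]},{"angular":[0,0,0],"slide":[0,0,0]},{"angular":[0,0,0],"slide":[0,0,0]},{"angular":[0,0,0],"slide":[0,0,0]}]'
python3 - <<'E'
from h import *
plan(None); print(np.abs(bot.read_state()['joint_vel']).max())
p,d=imaging.read_camera('wrist'); crop(p,240,130,320,240,2.5,'pics/w12.png')
p,d=imaging.read_camera('top'); crop(p,80,140,360,170,2.2,'pics/t12.png')
E
```

```text
time: 16.18
tool_pos: [0.5244, -0.1074, 0.3643]
tcp_rot: [2.139, 2.3, 0.0]
wrist_force: [-0.7, -0.6, -2.1]
width: 0.072
time: 16.6
tool_pos: [0.5243, -0.1074, 0.3638]
tcp_rot: [-2.139, -2.3, 0.0]
wrist_force: [0.6, 0.0, -2.4]
width: 0.072
time: 17.02
tool_pos: [0.5243, -0.1074, 0.3639]
tcp_rot: [-2.14, -2.3, -0.0]
wrist_force: [-0.6, -0.4, -2.7]
width: 0.072
t 17.02 pos [ 0.5243 -0.1074  0.3639] yhead 4.15 zaxis [-0.  0. -1.] F [-0.6 -0.4 -2.7] T [-0.     0.195 -0.043] w 0.072 q [-0.25  0.03  1.95  0.    1.16 -0.32]
0.0014933373898633666
```

View pics/w12.png

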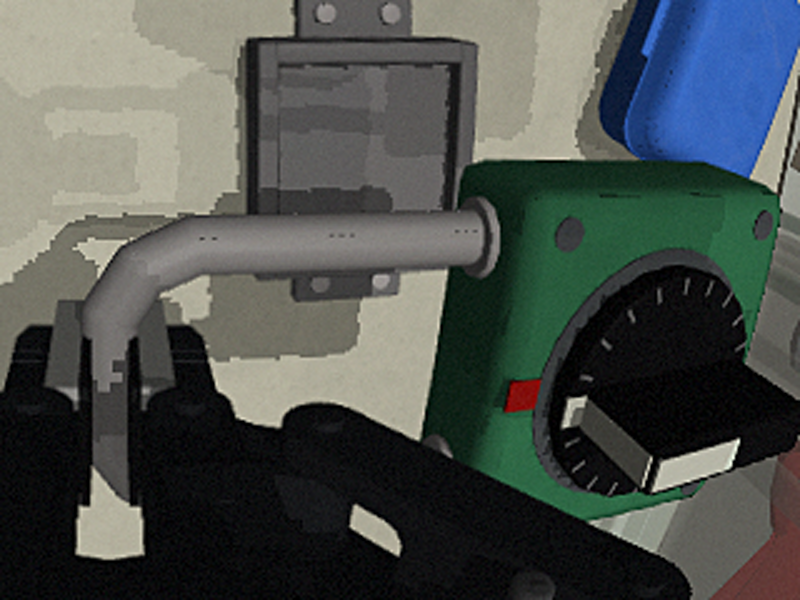

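View pics/t12.png

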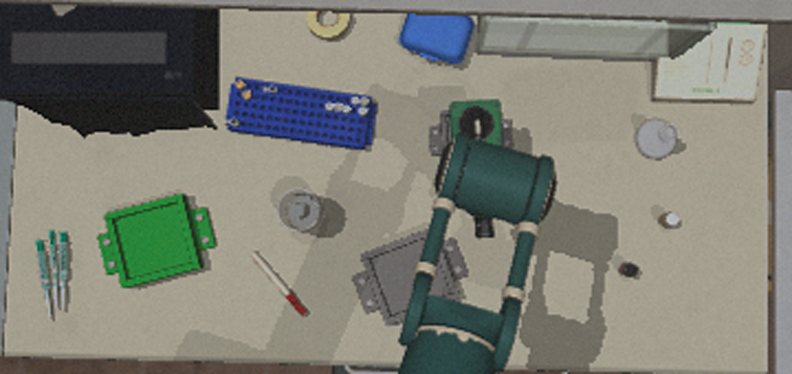

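The lock is steady in the grip, with the bar at (110,330) and the pointer (575,410) by the red mark (523,396). The cradle is empty below, and the glassware and other things have not moved. I hand it in.

```bash
python3 -c "
from workcell import order
print(order.finish_job())"
```

```text
the job is handed in; nothing more can be done
None
```

The job is done and handed in at about 17 s of the 48 s. The arm is at rest, holding the open lock by the shackle over its empty cradle.

- **Dial:** I gripped the finger bar and turned it about 84° clockwise, past the false click, into the true notch. After I let go, it measured about 0.02 rad off the red mark.
- **Shackle:** it pulled out at 2–4 N until it hit a stop, where I tugged to about 13 N. Depth images taken while holding the lock put the bow 16 mm out, which is fully open.
- **Final hold:** the lock's centre is about 20 cm above the bench. It droops about 3° and did not move between the last pictures. The wrist force (2–3 N) matches the lock's weight, and the grip is 120 N.
- **Surroundings:** the last top view shows the glassware, vials, marker, box and other trays where they started.

Two readings did not quite agree:
- **Jaw opening:** it read 6–7 mm on the 10 mm shackle bar, but the pictures show the bar properly between the pads.
- **Lock position:** the lock turned about 2° in its cradle while I worked the dial, so I re-measured it before gripping the shackle.

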